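Pack the power bank repair caddy

ROBOT

A 6-joint arm with a two-finger parallel gripper is mounted at the origin on the work surface. World frame = base frame: x ahead of the robot, y to its left, z up, the work surface at z = 0. Lengths are in mm, angles in rad, forces in N, time in s.
With the tool pointing down it reaches from about 325 to 900 mm from the base axis. Payload 6.1 kg.
Tool frame: the origin (TCP) lies at the very end of the fingers, on their centre line; the grasp point (between the pads) lies 19 mm behind it; z points along the fingers, y is the line along which they close (so a half turn about z gives the same grasp; the last joint's range is limited). The gripper opens to 85 mm and grips with 20 to 120 N. Pads are 22 mm wide; open, the fingers measure 114 mm over their backs; the gripper's body (76 mm by 85 mm) begins 54 mm behind the grasp point. The pads swing forward as they close: fully open they stand 13 mm farther back than shut.
Start: joints at [-1.396, 0.22, 1.526, -0, 1.395, -0.126], TCP at [185.171, -596.932, 231.3] pointing down, gripper open.
Joint ranges: [-2.98, 2.98], [-0.91, 2.08], [0.09, 2.57], [-1.24, 4.39], [0.2, 2.65], [-2.68, 2.68]. Speed limits (rad/s): [2.57, 2.57, 3.01, 3.14, 3.14, 3.14].

INTERFACE

Orientations are given as a unit quaternion [x, y, z, w].
In Python, from rig import manip gives the robot as it stands.
- The arm moves only by the shell command python3 -m creep 'ROWS' [FORCE]. ROWS is JSON, a list of rows, each a list of 7 numbers: the shift along the world's x, y, z normalised to -1 to 1, where 1 is 0.6 m, then the turn, a rotation vector about the world's x, y, z normalised to -1 to 1, where 1 is 0.5 rad, then the opening in per cent of the stroke, from 0 (shut) to 100 (fully open). In form: [[tx, ty, tz, ax, ay, az, claw], ...]. A call has 1 to 5 rows; each row shifts and turns the commanded pose from where the row before left it; what a row does not reach is not made up. A row lasts 1/10 s, in which the tool goes at most 50 mm and 8.59 degrees, less where a joint would pass 70% of its speed; a pose out of reach is approached as far as the arm can. A call with a number of a shift or a turn outside -1 to 1 is refused whole. A call with a gripper value outside its range is refused whole. The fingers move at their own pace and stop on an object; FORCE is the grip in N (left out, the last holds). Time passes only in rows, so rows that do not move let the fingers close. It gives the time, the measured TCP pose, the force, the opening and the grip force at its end, in the units of the state.
- manip.state(): the state, without advancing time (a new reading comes with each control period).
- manip.snapshot(name): name is "scene" or "top" or "wrist"; returns a dict with "image" (420x560x3 uint8, red, green, blue), "depth" (420x560 float32, mm along the optical axis (not along the pixel's ray), 0 where there is no reading), "intrinsics" (3x3 intrinsics, pixels), "rvec" (rotation vector, rad) and "tvec" (3), from world to camera coordinates, as OpenCV has them. Camera axes: x right, y down, z forward; pixel columns grow to the right and rows downward; lengths in mm; the calibration is good to about 2 mm. A picture is of the moment at which its call begins.
- manip.finish_job(): hands the job in; it is judged then, once.
Trained networks look in a picture, given as the dict that the camera call returned (one of the last four; its "shot" number tells which), for a name from the list of things; names that differ only in an ending like _2 or _b are one class to them, and where a whole thing is asked for, a point or a joint stands for the part that bears it (a point fixed in the world has none). Each returns a list of dicts, best first, with "p" (0 to 1); they miss things now and then, are a little off and sometimes report something else, mostly with a low value. They report only what shows in the picture. A call takes as long as a camera call. They do not tell look-alikes from the thing itself.
- manip.trace(query, picture): "mask" (420x560 bool, what is visible of it) and "box" ([centre column, centre row, width, height] in pixels, round what is visible of it).
The state is a dict: "clock": time; "joint_positions": joint angles; "dq": joint speeds; "joint_efforts": joint torques, N m; "eef_pos": TCP position; "orientation": TCP orientation; "wrist_force": force on the tool from outside, world axes, zero at the start; "torque": the same for the moment, N m; "gripper_width": opening from 0.0 (shut) to 1.0 (fully open); "finger_force": force on a finger pad.
Only numpy, scipy, OpenCV 4.12 (cv2) and the standard library are available. Lean on these libraries where they do the work, as an engineer would, in place of code of your own. Each camera call takes 0.05 s, during which the arm holds its last target. There are 200 camera calls.

TASK

Pack the good parts of the taken-apart power bank into the grey caddy: the clean blue charger board into the blue tray, both flat silver cells into the red tray, and the black end cap into the white tray. Set each one down gently, not dropped, the same way up as it lies now and flat on its tray's floor, the two cells not on top of each other. Leave the burnt board and the puffed-up cell just where they lie, and do not disturb the solder reel.

Things in the scene. Friction and masses are not known exactly. Their poses are not given: they have to be found in the camera images.
- board: good charger board in its black carrier, 90 (x) x 42 (y) mm; the carrier's upright sides are 12 mm high, clean blue circuit board on top (to 13 mm), with a steel USB socket 13 x 14 mm standing up to 19 mm at the +x end; about 55 g, loose. Origin: centre of its underside, z up.
- cell_a: good flat lithium cell: bright silver block 56 (x) x 42 (y) x 12 mm, smooth flat top, yellow tape band round its +x end with two small tabs folded on top; about 55 g, loose. Origin: centre of its underside, z up. Identical to the other good cell.
- cell_b: good flat lithium cell: bright silver block 56 (x) x 42 (y) x 12 mm, smooth flat top, yellow tape band round its +x end with two small tabs folded on top; about 55 g, loose. Origin: centre of its underside, z up. Identical to the other good cell.
- end_cap: black plastic end cap of the power bank: plain black bar 90 (x) x 40 (y) x 15 mm with three small square-cornered openings through its top; about 30 g, loose. Origin: centre of its underside, z up.
- board_burnt: burnt charger board, same carrier and size as the good board but with a big black charred patch across the middle of the blue. To be left where it lies. Origin: centre of its underside.
- cell_puffed: spoilt cell, 56 x 42 mm like the good cells but dull grey, its top ballooned to 21 mm with a brown scorch mark. To be left where it lies. Origin: centre of its underside.
- tray_blue: blue open drop-in tray for the board, fixed. Outside 156 (x) x 98 (y) x 20 mm high, walls and floor 3 mm. Origin: centre of its underside, 4 mm above the bench; x along its length. Red, blue and white trays stand 100 mm apart along y, in any order, in one grey caddy (168 x 310 mm, walls 4 thick, 14 mm high, 12 mm lugs on the 168 mm ends), same yaw.
- tray_red: red open drop-in tray for both cells, end to end along x, fixed. Outside 156 (x) x 98 (y) x 20 mm high, walls and floor 3 mm. Origin: centre of its underside, 4 mm above the bench; x along its length. Red, blue and white trays stand 100 mm apart along y, in any order, in one grey caddy (168 x 310 mm, walls 4 thick, 14 mm high, 12 mm lugs on the 168 mm ends), same yaw.
- tray_white: white open drop-in tray for the end cap, fixed. Outside 156 (x) x 98 (y) x 20 mm high, walls and floor 3 mm. Origin: centre of its underside, 4 mm above the bench; x along its length. Red, blue and white trays stand 100 mm apart along y, in any order, in one grey caddy (168 x 310 mm, walls 4 thick, 14 mm high, 12 mm lugs on the 168 mm ends), same yaw.
- solder_reel: reel of solder wire standing on its flange beyond the parts: orange flanges 54 mm across, 42 mm high, 250 g, loose. Not to be disturbed. Origin: centre of its underside.
Things that resemble listed ones, but are neither listed nor needed, are in the scene too. What is shaped like the end_cap but pink or turquoise is not meant.

How it is judged:
By the outcome, as a careful person would: the job done as asked, in the order asked, and still so for the second after the job is handed in, with the robot touching nothing.
It also fails if it takes over 109 s, if anything falls off the work surface, if the arm or the gripper's body presses on something with over 40 N, if the wrist force passes 120 N, or if a joint passes its speed limit or range.

## Working session

There is one attempt and no reset: what is moved stays moved. The work goes in short steps, Python scripts to look and compute and a shell command to move; the robot and the scene stay as the last step left them, time stands still between calls to the robot, and variables do not carry over. Pictures are saved under pics/ and viewed, at most 14 in all, crops included, and the job is handed in when it is done.

```bash
mkdir -p pics
cat > h.py <<'E'
import numpy as np, cv2
from rig import manip
def world(s):
    K=np.array(s["intrinsics"]);R=cv2.Rodrigues(np.array(s["rvec"],float))[0];t=np.array(s["tvec"],float).ravel()
    d=s["depth"];v,u=np.mgrid[:d.shape[0],:d.shape[1]]
    c=np.stack([(u-K[0,2])/K[0,0]*d,(v-K[1,2])/K[1,1]*d,d],-1)
    return (c-t)@R
def save(im,n,k=1):
    cv2.imwrite("pics/"+n,cv2.resize(np.ascontiguousarray(im[...,::-1]),None,fx=k,fy=k,interpolation=cv2.INTER_CUBIC))
def rect(P,m,zlo,zhi):
    q=P[m&(P[...,2]>zlo)&(P[...,2]<zhi)]
    if len(q)<20:return None
    (c,wh,a)=cv2.minAreaRect(q[:,:2].astype(np.float32))
    if wh[0]<wh[1]: wh=wh[::-1];a+=90
    a=(a+90)%180-90
    return np.round(c,1),np.round(wh,1),round(a,1),round(float(np.median(q[:,2])),1)
E
python3 - <<'E'
from h import *
np.set_printoptions(suppress=True)
for n in("top","scene"):
    s=manip.snapshot(n);save(s["image"],n+"0.png",1.4)
    P=world(s)
    if n=="top": np.savez("top0.npz",P=P,im=s["image"])
    for q in("board","cell_a","end_cap","board_burnt","cell_puffed","tray_blue","tray_red","tray_white","solder_reel"):
        for r in manip.trace(q,s):
            if r["p"]>.3: print(n,q,round(r["p"],2),np.round(r["box"]),rect(P,r["mask"],4,60))
print(manip.state())
E
```

```text
top board 0.56 [440. 215.  29.  38.] (array([ 563. , -375.7]), array([89.6, 41.9]), -16.1, 12.6)
top cell_a 0.71 [387. 257.  21.  29.] (array([ 464.3, -243.6]), array([55.6, 42.6]), -21.2, 11.3)
top cell_a 0.71 [324. 266.  21.  24.] (array([440.5, -99.3]), array([55.3, 41.4]), 14.4, 11.2)
top end_cap 0.71 [226. 156.  41.  24.] (array([700. , 131.8]), array([90.3, 40.5]), -82.2, 13.7)
top end_cap 0.61 [317. 206.  31.  40.] (array([577.3, -80.3]), array([89.4, 40.1]), 32.5, 13.9)
top end_cap 0.39 [197. 231.  51.  73.] (array([518. , 196.9]), array([165.1, 103.6]), -4.9, 6.7)
top board_burnt 0.68 [374. 201.  18.  40.] (array([ 596.6, -215.3]), array([89.4, 42.4]), -1.8, 13.0)
top cell_puffed 0.78 [449. 264.  20.  22.] (array([ 449.7, -387.7]), array([58.1, 43.2]), 5.6, 14.3)
top tray_blue 0.78 [237. 234.  46.  72.] (array([509.1,  97.2]), array([162.6, 102.7]), -4.2, 6.6)
top tray_red 0.81 [196. 231.  45.  75.] (array([518.5, 196.7]), array([159.7, 100.1]), -4.2, 6.7)
top tray_white 0.8 [155. 227.  50.  74.] (array([526.1, 296.1]), array([159.3, 102.3]), -5.5, 6.6)
top solder_reel 0.78 
[... 1151 characters left out ...]
), array([55.5, 52.6]), -72.5, 40.7)
{'clock': 1.0, 'joint_positions': array([-1.39609174,  0.22039748,  1.52649032,  0.00001929,  1.39471423,
       -0.12611577]), 'dq': array([-0.00282637,  0.00061962,  0.00007643, -0.00009797, -0.00158379,
       -0.00055188]), 'joint_efforts': array([  0.00012113, -49.68613386, -38.97388101,  -0.00017388,
         0.00098671,   0.00002101]), 'eef_pos': array([ 185.18178346, -596.92929104,  231.30633517]), 'orientation': array([ 0.98870995,  0.14984202,  0.00000938, -0.00000492]), 'wrist_force': array([ 0.55092946,  0.47800725, -0.11697792]), 'torque': array([-0.0075061 , -0.00106791, -0.01430756]), 'finger_force': 0.0, 'gripper_width': 0.995452457186402}
```

View pics/top0.png

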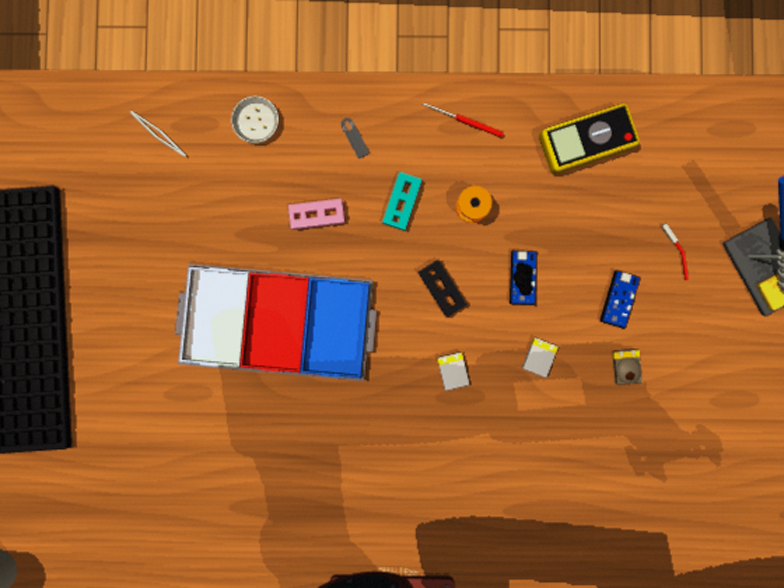

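Run:
```python
from h import *
im=np.load("top0.npz")["im"]; save(im[135:285,295:470],"crop0.png",4.4)
```

```text
(no output)
```

View pics/crop0.png

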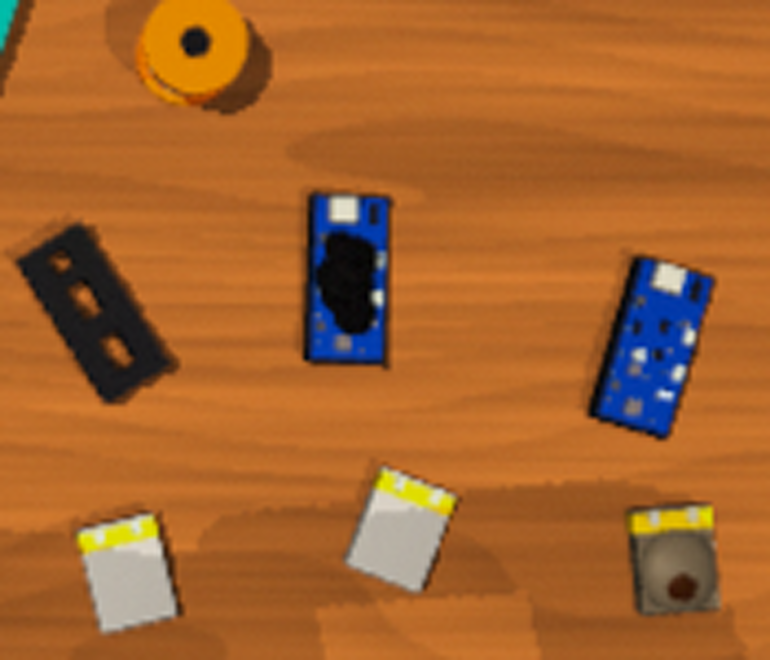

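The top picture (4.4x crop) shows:
- **Boards:** the good one is at crop (655,350), all blue. The burnt one at (350,280) has a char patch, so it stays.
- **Cells:** the good ones are at (128,570) and (400,530), bright and flat. The puffed one at (675,560) is dull with a brown mark, so it stays.
- **End cap:** the black one is at (95,315). The pink bar at top-view (317,213) and the turquoise one at (402,200) are not meant.
- **Trays, left to right in the top view:** white (217,317), red (276,322), blue (337,327), with yaw about -4.9°.

I'll start with the board.

```bash
R='[0.063,0.0368,0,0,0,-0.1162,70]'
python3 -m creep '[[0.063,0.037,0,0,0,-0.116,70],[0.063,0.037,0,0,0,-0.116,70],[0.063,0.037,0,0,0,-0.116,70],[0.063,0.037,0,0,0,-0.116,70],[0.063,0.037,0,0,0,-0.116,70]]' 40
python3 -m creep '[[0.063,0.037,0,0,0,-0.116,70],[0.063,0.037,0,0,0,-0.116,70],[0.063,0.037,0,0,0,-0.116,70],[0.063,0.037,0,0,0,-0.116,70],[0.063,0.037,0,0,0,-0.116,70]]'
python3 -m creep '[[0,0,-0.06,0,0,0,70],[0,0,-0.06,0,0,0,70],[0,0,-0.06,0,0,0,70],[0,0,0,0,0,0,70],[0,0,0,0,0,0,70]]'
```

```text
clock: 1.5
eef_pos: [375.5, -484.9, 231.5]
orientation: [1.0, 0.004, 0.0, 0.0]
wrist_force: [0.7, -0.9, 0.2]
gripper_width: 0.699
finger_force: 0.0
clock: 2.0
eef_pos: [564.6, -373.8, 231.4]
orientation: [0.99, -0.14, 0.0, 0.0]
wrist_force: [0.1, -0.0, -0.2]
gripper_width: 0.701
finger_force: 0.0
clock: 2.5
eef_pos: [562.9, -374.7, 123.1]
orientation: [0.99, -0.139, -0.001, -0.0]
wrist_force: [-0.2, -0.5, 1.2]
gripper_width: 0.7
finger_force: 0.0
```

Run:
```python
from h import *
s=manip.snapshot("wrist");save(s["image"],"w1.png",1.2);P=world(s)
for r in manip.trace("board",s)[:2]: print(round(r["p"],2),rect(P,r["mask"],6,16))
```

```text
0.89 (array([ 564. , -374.2]), array([90.1, 42. ]), -16.6, 11.5)
```

View pics/w1.png

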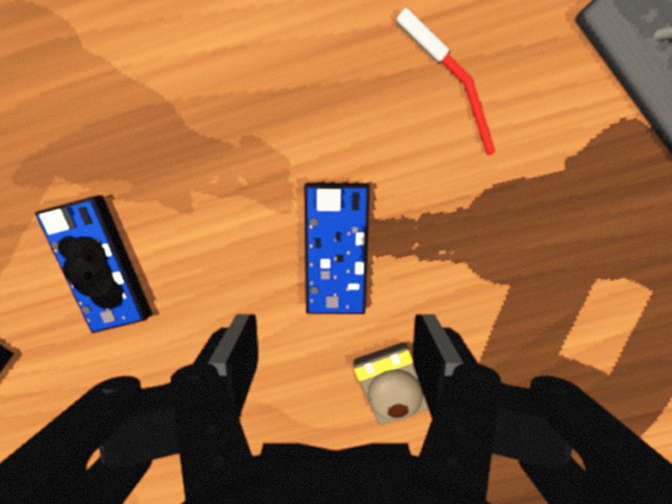

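Clean board confirmed at wrist (336,248), between the fingers; the burnt one is off to the left at (92,262).

```bash
python3 -m creep '[[0,0,-0.07,0,0,0,70],[0,0,-0.07,0,0,0,70],[0,0,-0.03,0,0,0,70],[0,0,-0.02,0,0,0,70],[0,0,-0.01,0,0,0,70]]'
python3 -m creep '[[0,0,-0.003,0,0,0,70],[0,0,0,0,0,0,70],[0,0,0,0,0,0,40],[0,0,0,0,0,0,40],[0,0,0,0,0,0,40]]'
python3 -m creep '[[0,0,0,0,0,0,30],[0,0,0,0,0,0,30],[0,0,0,0,0,0,30],[0,0,0,0,0,0,30]]'
```

```text
clock: 3.1
eef_pos: [563.9, -375.6, 4.1]
orientation: [0.99, -0.139, 0.001, 0.0]
wrist_force: [-0.1, 0.8, 0.8]
gripper_width: 0.698
finger_force: 0.0
clock: 3.6
eef_pos: [564.3, -375.8, 3.4]
orientation: [0.99, -0.139, 0.001, 0.001]
wrist_force: [0.4, 0.6, 6.3]
gripper_width: 0.476
finger_force: 41.2
clock: 4.0
eef_pos: [564.3, -375.8, 3.4]
orientation: [0.99, -0.139, 0.001, 0.001]
wrist_force: [-1.0, -0.2, 6.0]
gripper_width: 0.473
finger_force: 41.2
```

```bash
python3 -m creep '[[0,0,0.01,0,0,0,30],[0,0,0.03,0,0,0,30],[0,0,0.05,0,0,0,30],[0,0,0.06,0,0,0,30],[0,0,0.03,0,0,0,30]]'
python3 -m creep '[[-0.009,0.04,0,0,0,0.039,30],[-0.009,0.0788,0,0,0,0.039,30],[-0.009,0.0788,0,0,0,0.039,30],[-0.009,0.0788,0,0,0,0.039,30],[-0.009,0.0788,0,0,0,0.039,30]]'
python3 -m creep '[[-0.009,0.0788,0,0,0,0.039,30],[-0.009,0.0788,0,0,0,0.039,30],[-0.009,0.0788,0,0,0,0.039,30],[-0.009,0.0788,0,0,0,0.039,30],[-0.009,0.0788,0,0,0,0.039,30]]'
python3 -m creep '[[0,0.039,0,0,0,0,30],[0,0,0,0,0,0,30],[0,0,0,0,0,0,30]]'
```

```text
clock: 4.5
eef_pos: [564.8, -376.2, 114.5]
orientation: [0.99, -0.139, 0.002, 0.002]
wrist_force: [1.3, -1.1, -0.2]
gripper_width: 0.475
finger_force: 40.6
clock: 5.0
eef_pos: [535.5, -160.1, 109.8]
orientation: [0.996, -0.091, 0.0, -0.0]
wrist_force: [1.6, 0.5, -1.5]
gripper_width: 0.472
finger_force: 40.6
clock: 5.5
eef_pos: [508.6, 76.4, 110.0]
orientation: [0.999, -0.042, 0.0, -0.0]
wrist_force: [1.3, 0.2, -0.3]
gripper_width: 0.48
finger_force: 40.6
clock: 5.8
eef_pos: [509.1, 98.2, 109.7]
orientation: [0.999, -0.041, 0.0, 0.0]
wrist_force: [-0.7, 0.1, -0.2]
gripper_width: 0.478
finger_force: 40.6
```

Run:
```python
from h import *
s=manip.snapshot("wrist");save(s["image"],"w2.png",1.2);P=world(s)
for q in("board","tray_blue"):
  for r in manip.trace(q,s)[:2]: print(q,round(r["p"],2),rect(P,r["mask"],15 if q!="board" else 60,30 if q!="board" else 170))
m=np.zeros(P.shape[:2],bool)
```

```text
board 0.82 (array([508.9,  99.1]), array([90.6, 42.8]), -5.1, 118.0)
tray_blue 0.63 (array([533.4,  98. ]), array([117.3, 100.5]), -3.3, 22.2)
tray_blue 0.18 (array([579.6, -75.8]), array([87. , 38.2]), 31.2, 15.2)
```

View pics/w2.png

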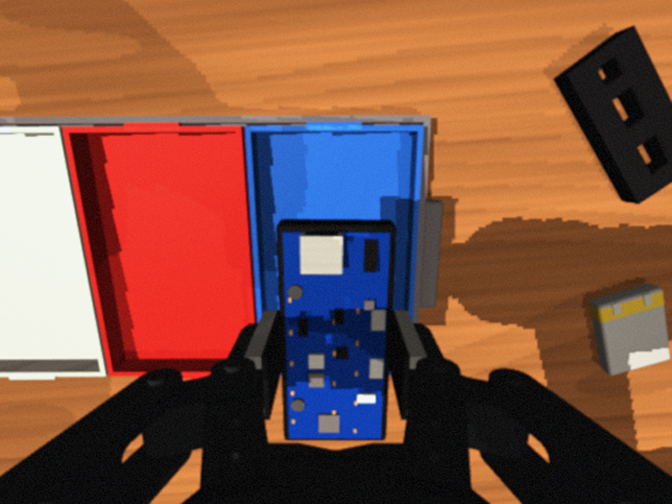

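Held level over the blue tray: the board is at (336,330) and the tray spans columns 248–420.

```bash
python3 -m creep '[[0,0,-0.04,0,0,0,30],[0,0,-0.06,0,0,0,30],[0,0,-0.04,0,0,0,30],[0,0,-0.015,0,0,0,30],[0,0,0,0,0,0,30]]'
python3 -m creep '[[0,0,-0.003,0,0,0,30],[0,0,-0.003,0,0,0,30],[0,0,-0.002,0,0,0,30],[0,0,0,0,0,0,30],[0,0,0,0,0,0,30]]'
```

```text
clock: 6.45
eef_pos: [508.1, 97.0, 15.3]
orientation: [0.999, -0.043, -0.002, 0.0]
wrist_force: [-0.6, -0.3, -0.5]
gripper_width: 0.474
finger_force: 40.6
clock: 6.95
eef_pos: [509.5, 98.1, 12.1]
orientation: [0.999, -0.042, 0.0, -0.0]
wrist_force: [0.1, 0.0, -0.1]
gripper_width: 0.475
finger_force: 40.6
```

```bash
python3 -m creep '[[0,0,-0.001,0,0,0,30],[0,0,-0.001,0,0,0,30],[0,0,0,0,0,0,30],[0,0,0,0,0,0,30]]'
python3 -m creep '[[0,0,-0.001,0,0,0,30],[0,0,0,0,0,0,30],[0,0,0,0,0,0,30]]'
```

```text
clock: 7.35
eef_pos: [509.2, 98.0, 10.5]
orientation: [0.999, -0.042, -0.0, -0.0]
wrist_force: [-0.9, -0.3, 0.1]
gripper_width: 0.471
finger_force: 40.7
clock: 7.65
eef_pos: [509.2, 98.0, 10.3]
orientation: [0.999, -0.042, -0.0, 0.0]
wrist_force: [-2.7, -0.3, 6.2]
gripper_width: 0.479
finger_force: 41.3
```

```bash
python3 -m creep '[[0,0,0,0,0,0,52],[0,0,0,0,0,0,56],[0,0,0,0,0,0,62],[0,0,0,0,0,0,62]]'
python3 -m creep '[[0,0,0.01,0,0,0,62],[0,0,0.03,0,0,0,62],[0,0,0.05,0,0,0,62],[0,0,0.06,0,0,0,62],[0,0,0.02,0,0,0,70]]'
python3 -m creep '[[-0.009,-0.0713,0,0,0,-0.071,70],[-0.009,-0.0713,0,0,0,-0.071,70],[-0.009,-0.0713,0,0,0,-0.071,70],[-0.009,-0.0713,0,0,0,-0.071,70]]'
python3 -m creep '[[-0.009,-0.0713,0,0,0,-0.071,70],[-0.009,-0.0713,0,0,0,-0.071,70],[-0.009,-0.0713,0,0,0,-0.071,70],[-0.009,-0.0713,0,0,0,-0.071,70],[0,0,0,0,0,0,70]]'
python3 - <<'E'
from h import *
s=manip.snapshot("wrist");save(s["image"],"w3.png",1.2);P=world(s)
for r in manip.trace("cell_a",s)[:3]: print(round(r["p"],2),rect(P,r["mask"],6,16))
s=manip.snapshot("top");P=world(s)
for r in manip.trace("board",s)[:3]: print(round(r["p"],2),rect(P,r["mask"],15,40))
print(manip.state()["eef_pos"],manip.state()["orientation"])
E
```

```text
clock: 8.05
eef_pos: [509.1, 98.0, 9.8]
orientation: [0.999, -0.042, -0.0, -0.0]
wrist_force: [0.3, 0.0, -0.8]
gripper_width: 0.618
finger_force: 0.0
clock: 8.55
eef_pos: [511.7, 98.1, 116.2]
orientation: [0.999, -0.042, 0.003, -0.0]
wrist_force: [0.9, 0.4, -0.0]
gripper_width: 0.698
finger_force: 0.0
clock: 8.95
eef_pos: [487.0, -74.4, 111.8]
orientation: [0.994, -0.113, 0.0, 0.0]
wrist_force: [0.5, -0.0, 0.3]
gripper_width: 0.701
finger_force: 0.0
clock: 9.45
eef_pos: [465.2, -249.1, 112.1]
orientation: [0.983, -0.186, 0.001, 0.001]
wrist_force: [-0.5, 0.3, 0.8]
gripper_width: 0.7
finger_force: 0.0
0.65 (array([446.8, -96.3]), array([45.8, 43.7]), 13.4, 10.5)
0.56 (array([ 465.9, -241.3]), array([56.3, 42. ]), -20.8, 10.5)
0.45 (array([ 597.6, -213.1]), array([88.7, 42.2]), -1.6, 12.2)
0.72 (array([508.7,  96.1]), array([87.3, 41.6]), -4.4, 19.1)
[ 465.69927568 -243.16784122  111.40138887] [ 9.83157597e-01 -1.82758540e-01 -4.98338653e-04 -4.55814782e-04]
```

View pics/w3.png

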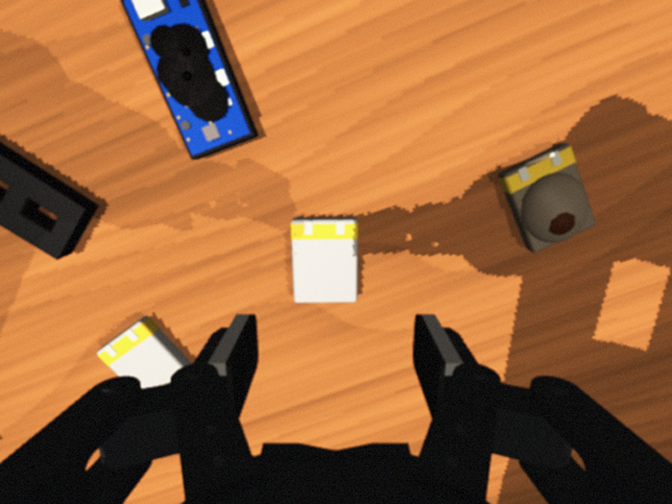

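The flat bright cell is at (325,260), nearly centred. The puffed one at (548,195) is clear.

```bash
python3 -m creep '[[0,0.0025,-0.06,0,0,0,70],[0,0,-0.07,0,0,0,70],[0,0,-0.03,0,0,0,70],[0,0,-0.015,0,0,0,70],[0,0,-0.0045,0,0,0,70]]'
python3 -m creep '[[0,0,0,0,0,0,70],[0,0,0,0,0,0,70],[0,0,0,0,0,0,40],[0,0,0,0,0,0,40],[0,0,0,0,0,0,40]]'
python3 -m creep '[[0,0,0,0,0,0,30],[0,0,0,0,0,0,30],[0,0,0,0,0,0,30]]'
```

```text
clock: 10.15
eef_pos: [465.7, -241.2, 3.4]
orientation: [0.983, -0.182, -0.001, -0.0]
wrist_force: [0.8, 0.4, 1.3]
gripper_width: 0.702
finger_force: 0.0
clock: 10.65
eef_pos: [467.0, -243.5, 5.8]
orientation: [0.983, -0.183, 0.001, 0.0]
wrist_force: [0.8, 1.8, 5.8]
gripper_width: 0.474
finger_force: 40.2
clock: 10.95
eef_pos: [467.0, -243.4, 5.8]
orientation: [0.983, -0.183, 0.001, 0.0]
wrist_force: [-0.2, 1.2, 5.1]
gripper_width: 0.471
finger_force: 40.2
```

```bash
python3 -m creep '[[0,0,0.01,0,0,0,30],[0,0,0.03,0,0,0,30],[0,0,0.05,0,0,0,30],[0,0,0.06,0,0,0,30],[0,0,0.03,0,0,0,30]]'
python3 -m creep '[[0.0143,0.036,0,0,0,0.0566,30],[0.0143,0.0729,0,0,0,0.0566,30],[0.0143,0.0729,0,0,0,0.0566,30],[0.0143,0.0729,0,0,0,0.0566,30],[0.0143,0.0729,0,0,0,0.0566,30]]'
python3 -m creep '[[0.0143,0.0729,0,0,0,0.0566,30],[0.0143,0.0729,0,0,0,0.0566,30],[0.0143,0.0729,0,0,0,0.0566,30],[0.0143,0.0729,0,0,0,0.0566,30],[0.0143,0.0729,0,0,0,0.0566,30]]'
python3 -m creep '[[0,0.0365,0,0,0,0,30],[0,0,0,0,0,0,30],[0,0,0,0,0,0,30]]'
python3 - <<'E'
from h import *
s=manip.snapshot("wrist");save(s["image"],"w4.png",1.2);P=world(s)
for q,a,b in(("cell_a",60,170),("tray_red",15,30),("tray_white",15,30)):
  for r in manip.trace(q,s)[:2]: print(q,round(r["p"],2),rect(P,r["mask"],a,b))
print(manip.state()["eef_pos"])
E
```

```text
clock: 11.45
eef_pos: [467.4, -243.8, 116.1]
orientation: [0.983, -0.183, 0.002, 0.001]
wrist_force: [0.5, -0.7, -0.8]
gripper_width: 0.476
finger_force: 40.6
clock: 11.95
eef_pos: [509.1, -44.7, 113.0]
orientation: [0.994, -0.113, 0.001, 0.0]
wrist_force: [0.5, 0.2, -0.8]
gripper_width: 0.472
finger_force: 40.6
clock: 12.45
eef_pos: [552.0, 174.4, 113.0]
orientation: [0.999, -0.042, 0.0, -0.0]
wrist_force: [1.6, 0.3, -0.4]
gripper_width: 0.472
finger_force: 40.6
clock: 12.75
eef_pos: [551.6, 194.5, 112.4]
orientation: [0.999, -0.042, 0.0, 0.0]
wrist_force: [-0.2, -0.0, -1.3]
gripper_width: 0.473
finger_force: 40.6
cell_a 0.6 (array([550.5, 195.8]), array([56.2, 42.5]), -4.7, 117.1)
tray_red 0.97 (array([519.6, 199.4]), array([160.5,  98.3]), -4.5, 22.1)
tray_white 0.92 (array([539.4, 297.3]), array([136.8, 101.2]), -3.9, 21.9)
[551.83699961 193.17864425 112.3143969 ]
```

View pics/w4.png

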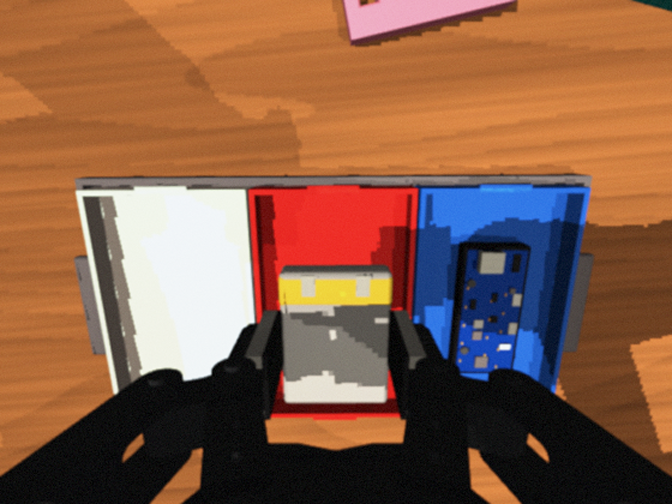

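The cell is held level at (335,335) inside the red tray's columns (255–410). The board lies flat in the blue tray at (492,310).

```bash
python3 -m creep '[[0,0.002,-0.04,0,0,0,30],[0,0,-0.06,0,0,0,30],[0,0,-0.04,0,0,0,30],[0,0,-0.015,0,0,0,30],[0,0,-0.006,0,0,0,30]]'
python3 -m creep '[[0,0,-0.001,0,0,0,30],[0,0,0,0,0,0,30],[0,0,0,0,0,0,30]]'
python3 -m creep '[[0,0,-0.001,0,0,0,30],[0,0,-0.001,0,0,0,30],[0,0,0,0,0,0,30],[0,0,0,0,0,0,30]]'
```

```text
clock: 13.45
eef_pos: [551.2, 194.7, 14.7]
orientation: [0.999, -0.043, -0.001, 0.0]
wrist_force: [-0.2, -0.0, -0.3]
gripper_width: 0.473
finger_force: 40.6
clock: 13.75
eef_pos: [553.0, 195.8, 16.5]
orientation: [0.999, -0.043, 0.001, -0.0]
wrist_force: [-0.1, 0.4, -0.1]
gripper_width: 0.473
finger_force: 40.6
clock: 14.15
eef_pos: [551.8, 195.6, 13.8]
orientation: [0.999, -0.043, 0.0, -0.0]
wrist_force: [-0.5, 0.2, -0.3]
gripper_width: 0.47
finger_force: 40.6
```

```bash
python3 -m creep '[[0,0,-0.001,0,0,0,30],[0,0,0,0,0,0,30],[0,0,0,0,0,0,30],[0,0,0,0,0,0,30]]'
python3 -m creep '[[0,0,-0.001,0,0,0,30],[0,0,0,0,0,0,30],[0,0,0,0,0,0,30],[0,0,0,0,0,0,30]]'
```

```text
clock: 14.55
eef_pos: [551.7, 195.6, 13.2]
orientation: [0.999, -0.043, -0.0, 0.0]
wrist_force: [-0.5, 0.0, -0.6]
gripper_width: 0.471
finger_force: 40.6
clock: 14.95
eef_pos: [551.8, 195.7, 12.8]
orientation: [0.999, -0.043, 0.0, -0.0]
wrist_force: [-1.3, 0.3, 2.9]
gripper_width: 0.476
finger_force: 41.0
```

```bash
python3 -m creep '[[0,0,0,0,0,0,52],[0,0,0,0,0,0,56],[0,0,0,0,0,0,62],[0,0,0,0,0,0,62]]'
python3 -m creep '[[0,0,0.01,0,0,0,62],[0,0,0.03,0,0,0,62],[0,0,0.05,0,0,0,62],[0,0,0.06,0,0,0,62],[0,0,0.02,0,0,0,70]]'
python3 -m creep '[[-0.0229,-0.0615,0,0,0,0.084,70],[-0.0229,-0.0615,0,0,0,0.084,70],[-0.0229,-0.0615,0,0,0,0.084,70],[-0.0229,-0.0615,0,0,0,0.084,70]]'
python3 -m creep '[[-0.0229,-0.0615,0,0,0,0.084,70],[-0.0229,-0.0615,0,0,0,0.084,70],[-0.0229,-0.0615,0,0,0,0.084,70],[-0.0229,-0.0615,0,0,0,0.084,70],[0,0,0,0,0,0,70]]'
python3 - <<'E'
from h import *
s=manip.snapshot("wrist");P=world(s)
for r in manip.trace("cell_a",s)[:3]: print(round(r["p"],2),rect(P,r["mask"],6,16))
s=manip.snapshot("top");P=world(s)
for r in manip.trace("cell_a",s)[:3]: print(round(r["p"],2),rect(P,r["mask"],8,40))
print(manip.state()["eef_pos"],manip.state()["orientation"])
E
```

```text
clock: 15.35
eef_pos: [551.7, 195.6, 12.4]
orientation: [0.999, -0.043, -0.0, 0.0]
wrist_force: [0.4, -0.8, -0.4]
gripper_width: 0.615
finger_force: 0.0
clock: 15.85
eef_pos: [554.4, 196.2, 119.3]
orientation: [0.999, -0.043, 0.003, -0.001]
wrist_force: [0.7, 0.8, 0.9]
gripper_width: 0.696
finger_force: 0.0
clock: 16.25
eef_pos: [495.9, 46.9, 114.3]
orientation: [0.999, 0.043, -0.0, 0.0]
wrist_force: [0.1, -0.4, -0.4]
gripper_width: 0.7
finger_force: 0.0
clock: 16.75
eef_pos: [440.5, -103.0, 114.5]
orientation: [0.992, 0.123, -0.0, 0.001]
wrist_force: [0.3, 0.7, 0.9]
gripper_width: 0.701
finger_force: 0.0
0.66 (array([441.4, -97.2]), array([56.7, 42.1]), 14.1, 10.5)
0.56 (array([549.2, 194.4]), array([55.6, 43.3]), -4.9, 17.7)
[441.98373379 -98.87534166 114.44930532] [ 9.92152401e-01  1.25034192e-01 -9.85614034e-06 -2.53958249e-04]
```

```bash
python3 -m creep '[[0,0.002,-0.06,0,0,0,70],[0,0,-0.07,0,0,0,70],[0,0,-0.03,0,0,0,70],[0,0,-0.015,0,0,0,70],[0,0,-0.007,0,0,0,70]]'
python3 -m creep '[[0,0,0,0,0,0,70],[0,0,0,0,0,0,70],[0,0,0,0,0,0,40],[0,0,0,0,0,0,40],[0,0,0,0,0,0,40]]'
python3 -m creep '[[0,0,0,0,0,0,30],[0,0,0,0,0,0,30],[0,0,0,0,0,0,30]]'
```

```text
clock: 17.45
eef_pos: [441.8, -97.3, 4.7]
orientation: [0.992, 0.126, -0.001, -0.0]
wrist_force: [-0.1, 0.3, -0.0]
gripper_width: 0.701
finger_force: 0.0
clock: 17.95
eef_pos: [443.0, -98.8, 6.9]
orientation: [0.992, 0.125, 0.001, 0.0]
wrist_force: [-1.9, 0.8, 6.2]
gripper_width: 0.473
finger_force: 39.7
clock: 18.25
eef_pos: [443.0, -98.8, 6.9]
orientation: [0.992, 0.125, 0.001, 0.0]
wrist_force: [-1.6, 1.7, 6.5]
gripper_width: 0.469
finger_force: 39.7
```

```bash
python3 -m creep '[[0,0,0.01,0,0,0,30],[0,0,0.03,0,0,0,30],[0,0,0.05,0,0,0,30],[0,0,0.06,0,0,0,30],[0,0,0.03,0,0,0,30]]'
python3 -m creep '[[0.0082,0.0622,0,0,0,-0.084,30],[0.0082,0.0622,0,0,0,-0.084,30],[0.0082,0.0622,0,0,0,-0.084,30],[0.0082,0.0622,0,0,0,-0.084,30]]'
python3 -m creep '[[0.0082,0.0622,0,0,0,-0.084,30],[0.0082,0.0622,0,0,0,-0.084,30],[0.0082,0.0622,0,0,0,-0.084,30],[0.0082,0.0622,0,0,0,-0.084,30]]'
python3 -m creep '[[0,0,0,0,0,0,30],[0,0,0,0,0,0,30],[0,0,0,0,0,0,30]]'
python3 - <<'E'
from h import *
s=manip.snapshot("wrist");save(s["image"],"w5.png",1.2);P=world(s)
for q,a,b in(("cell_a",12,170),("tray_red",15,30)):
  for r in manip.trace(q,s)[:3]: print(q,round(r["p"],2),rect(P,r["mask"],a,b))
print(manip.state()["eef_pos"])
E
```

```text
clock: 18.75
eef_pos: [443.4, -99.1, 117.1]
orientation: [0.992, 0.125, 0.002, 0.001]
wrist_force: [0.6, -0.6, -0.9]
gripper_width: 0.472
finger_force: 40.5
clock: 19.15
eef_pos: [461.8, 52.1, 114.3]
orientation: [0.999, 0.04, 0.001, 0.0]
wrist_force: [0.3, -0.0, -0.2]
gripper_width: 0.469
finger_force: 40.5
clock: 19.55
eef_pos: [481.3, 201.7, 114.1]
orientation: [0.999, -0.043, 0.0, -0.0]
wrist_force: [0.2, -0.2, -0.2]
gripper_width: 0.471
finger_force: 40.5
clock: 19.85
eef_pos: [481.0, 199.4, 113.5]
orientation: [0.999, -0.043, -0.0, 0.0]
wrist_force: [-0.5, -0.3, -0.9]
gripper_width: 0.468
finger_force: 40.6
cell_a 0.93 (array([479.8, 200.8]), array([57.4, 42.3]), -5.3, 117.0)
cell_a 0.68 (array([550.6, 196.8]), array([55. , 42.2]), -4.8, 17.5)
tray_red 0.92 (array([522.4, 199.1]), array([154.7,  98.4]), -4.4, 22.1)
[481.23606591 199.1008718  113.50075902]
```

View pics/w5.png

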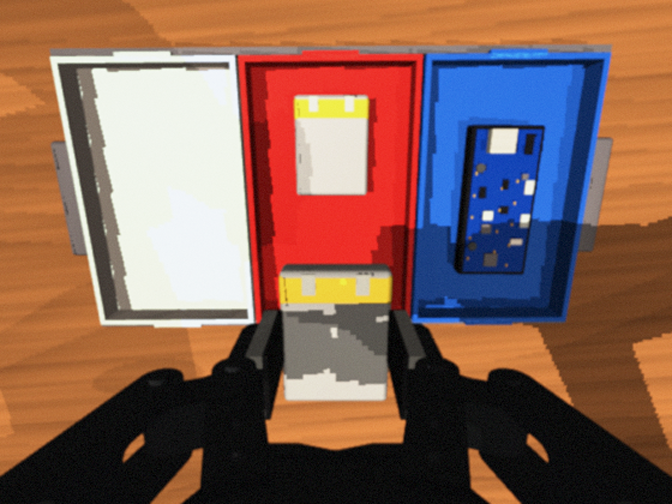

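The first cell lies flat at (332,145). The second is held at (335,330), with the floor clear below it.

```bash
python3 -m creep '[[0.003,0,-0.04,0,0,0,30],[0,0,-0.06,0,0,0,30],[0,0,-0.04,0,0,0,30],[0,0,-0.015,0,0,0,30],[0,0,-0.005,0,0,0,30]]'
python3 -m creep '[[0,0,-0.001,0,0,0,30],[0,0,-0.001,0,0,0,30],[0,0,0,0,0,0,30],[0,0,0,0,0,0,30]]'
python3 -m creep '[[0,0,-0.001,0,0,0,30],[0,0,0,0,0,0,30],[0,0,0,0,0,0,30],[0,0,0,0,0,0,30]]'
```

```text
clock: 20.5
eef_pos: [482.3, 199.4, 16.5]
orientation: [0.999, -0.043, -0.001, 0.0]
wrist_force: [0.0, -0.1, -0.8]
gripper_width: 0.471
finger_force: 40.6
clock: 20.9
eef_pos: [483.7, 200.4, 17.2]
orientation: [0.999, -0.043, 0.001, -0.0]
wrist_force: [-0.5, -0.4, 0.2]
gripper_width: 0.473
finger_force: 40.6
clock: 21.3
eef_pos: [483.0, 200.2, 15.6]
orientation: [0.999, -0.043, -0.0, 0.0]
wrist_force: [-0.2, -0.6, -0.7]
gripper_width: 0.47
finger_force: 40.6
```

```bash
python3 -m creep '[[0,0,-0.001,0,0,0,30],[0,0,-0.001,0,0,0,30],[0,0,0,0,0,0,30],[0,0,0,0,0,0,30]]'
python3 -m creep '[[0,0,-0.001,0,0,0,30],[0,0,0,0,0,0,30],[0,0,0,0,0,0,30]]'
```

```text
clock: 21.7
eef_pos: [482.9, 200.1, 14.3]
orientation: [0.999, -0.043, -0.0, 0.0]
wrist_force: [-0.3, 0.7, -1.0]
gripper_width: 0.468
finger_force: 40.6
clock: 22.0
eef_pos: [483.1, 200.2, 13.9]
orientation: [0.999, -0.043, 0.0, -0.0]
wrist_force: [-1.6, -0.8, 0.9]
gripper_width: 0.468
finger_force: 40.8
```

```bash
python3 -m creep '[[0,0,-0.0007,0,0,0,30],[0,0,0,0,0,0,30],[0,0,0,0,0,0,52],[0,0,0,0,0,0,56],[0,0,0,0,0,0,62]]'
python3 -m creep '[[0,0,0,0,0,0,62],[0,0,0.01,0,0,0,62],[0,0,0.03,0,0,0,62],[0,0,0.06,0,0,0,62],[0,0,0.07,0,0,0,62]]'
python3 -m creep '[[0.0198,-0.0583,0,0,0,0.162,70],[0.0198,-0.0583,0,0,0,0.162,70],[0.0198,-0.0583,0,0,0,0.162,70],[0.0198,-0.0583,0,0,0,0.162,70]]'
python3 -m creep '[[0.0198,-0.0583,0,0,0,0.162,70],[0.0198,-0.0583,0,0,0,0.162,70],[0.0198,-0.0583,0,0,0,0.162,70],[0.0198,-0.0583,0,0,0,0.162,70],[0,0,0,0,0,0,70]]'
python3 - <<'E'
from h import *
s=manip.snapshot("wrist");save(s["image"],"w6.png",1.2);P=world(s)
for r in manip.trace("end_cap",s)[:3]: print(round(r["p"],2),rect(P,r["mask"],6,20))
s=manip.snapshot("top");P=world(s)
for r in manip.trace("cell_a",s)[:3]: print(round(r["p"],2),rect(P,r["mask"],8,40))
print(manip.state()["eef_pos"],manip.state()["orientation"])
E
```

```text
clock: 22.5
eef_pos: [483.0, 200.1, 13.2]
orientation: [0.999, -0.043, -0.0, 0.0]
wrist_force: [-0.1, 0.5, -0.1]
gripper_width: 0.618
finger_force: 0.0
clock: 23.0
eef_pos: [481.6, 199.8, 115.4]
orientation: [0.999, -0.043, -0.002, 0.0]
wrist_force: [0.3, 0.5, -0.1]
gripper_width: 0.618
finger_force: 0.0
clock: 23.4
eef_pos: [531.0, 59.0, 116.2]
orientation: [0.993, 0.121, 0.001, 0.0]
wrist_force: [0.3, 0.1, -0.5]
gripper_width: 0.699
finger_force: 0.0
clock: 23.9
eef_pos: [579.5, -84.0, 116.3]
orientation: [0.961, 0.277, 0.001, 0.001]
wrist_force: [-0.0, 0.3, 0.2]
gripper_width: 0.7
finger_force: 0.0
0.98 (array([702.5,  -3.6]), array([44.4, 36.8]), -18.0, 13.3)
0.57 (array([579. , -77.3]), array([90.1, 39.8]), 33.0, 13.5)
0.87 (array([480.6, 198.4]), array([56. , 42.1]), -5.6, 17.8)
0.7 (array([548.8, 194.1]), array([56.4, 42.4]), -5.3, 17.9)
[577.57054369 -78.73983474 115.27611565] [ 9.60704600e-01  2.77572451e-01 -2.43996880e-04 -3.81755612e-04]
```

View pics/w6.png

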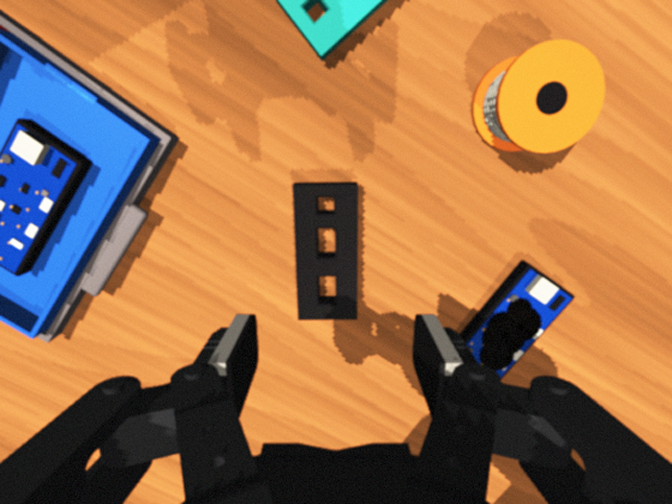

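The black cap at (326,250) is centred. The turquoise bar, the reel at (545,95) and the burnt board are all clear of the fingers.

```bash
python3 -m creep '[[0.001,0.002,-0.06,0,0,0,70],[0,0,-0.07,0,0,0,70],[0,0,-0.03,0,0,0,70],[0,0,-0.015,0,0,0,70],[0,0,-0.007,0,0,0,70]]'
python3 -m creep '[[0,0,0,0,0,0,70],[0,0,0,0,0,0,70],[0,0,0,0,0,0,40],[0,0,0,0,0,0,40],[0,0,0,0,0,0,40]]'
python3 -m creep '[[0,0,0,0,0,0,30],[0,0,0,0,0,0,30],[0,0,0,0,0,0,30]]'
```

```text
clock: 24.6
eef_pos: [578.2, -77.3, 5.6]
orientation: [0.961, 0.278, -0.0, -0.0]
wrist_force: [0.5, 0.3, 0.3]
gripper_width: 0.699
finger_force: 0.0
clock: 25.1
eef_pos: [580.0, -78.9, 7.8]
orientation: [0.961, 0.278, 0.001, 0.001]
wrist_force: [-0.6, 0.5, 7.2]
gripper_width: 0.451
finger_force: 40.8
clock: 25.4
eef_pos: [580.0, -78.8, 7.8]
orientation: [0.961, 0.278, 0.001, 0.001]
wrist_force: [-0.1, 0.6, 6.3]
gripper_width: 0.454
finger_force: 40.8
```

```bash
python3 -m creep '[[0,0,0.01,0,0,0,30],[0,0,0.03,0,0,0,30],[0,0,0.05,0,0,0,30],[0,0,0.06,0,0,0,30],[0,0,0.03,0,0,0,30]]'
python3 -m creep '[[-0.0097,0.0696,0,0,0,-0.144,30],[-0.0097,0.0696,0,0,0,-0.144,30],[-0.0097,0.0696,0,0,0,-0.144,30],[-0.0097,0.0696,0,0,0,-0.144,30],[-0.0097,0.0696,0,0,0,-0.144,30]]'
python3 -m creep '[[-0.0097,0.0696,0,0,0,-0.144,30],[-0.0097,0.0696,0,0,0,-0.144,30],[-0.0097,0.0696,0,0,0,-0.144,30],[-0.0097,0.0696,0,0,0,-0.144,30]]'
python3 -m creep '[[0,0,0,0,0,0,30],[0,0,0,0,0,0,30],[0,0,0,0,0,0,30]]'
python3 - <<'E'
from h import *
s=manip.snapshot("wrist");save(s["image"],"w7.png",1.2);P=world(s)
for q,a,b in(("end_cap",60,170),("tray_white",15,30)):
  for r in manip.trace(q,s)[:2]: print(q,round(r["p"],2),rect(P,r["mask"],a,b))
print(manip.state()["eef_pos"])
E
```

```text
clock: 25.9
eef_pos: [580.1, -78.9, 117.8]
orientation: [0.961, 0.278, 0.002, 0.001]
wrist_force: [0.8, 0.6, 0.0]
gripper_width: 0.45
finger_force: 40.3
clock: 26.4
eef_pos: [549.0, 131.8, 114.5]
orientation: [0.995, 0.1, 0.0, -0.0]
wrist_force: [0.9, -0.1, -0.1]
gripper_width: 0.451
finger_force: 40.3
clock: 26.8
eef_pos: [525.6, 298.9, 114.4]
orientation: [0.999, -0.044, 0.0, 0.0]
wrist_force: [0.5, 0.9, -0.1]
gripper_width: 0.45
finger_force: 40.3
clock: 27.1
eef_pos: [526.2, 296.4, 114.0]
orientation: [0.999, -0.043, -0.0, 0.0]
wrist_force: [0.3, -0.1, -0.2]
gripper_width: 0.448
finger_force: 40.4
end_cap 0.89 (array([525.2, 297.8]), array([91.5, 40.1]), -4.7, 119.6)
tray_white 0.58 (array([527.3, 299. ]), array([160.2,  98.4]), -4.6, 22.3)
[526.61342179 296.03214581 114.17255433]
```

View pics/w7.png

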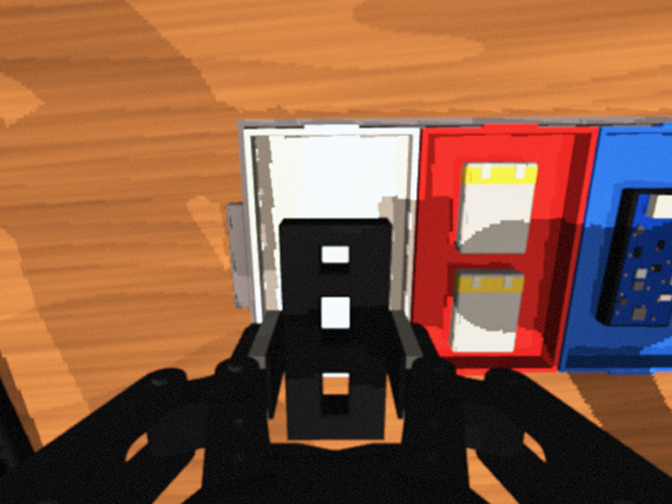

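Both cells lie flat, side by side and apart, at (495,208) and (487,312). The cap at (335,330) is centred over the white tray.

```bash
python3 -m creep '[[0,0.001,-0.04,0,0,0,30],[0,0,-0.06,0,0,0,30],[0,0,-0.04,0,0,0,30],[0,0,-0.015,0,0,0,30],[0,0,-0.005,0,0,0,30]]'
python3 -m creep '[[0,0,-0.001,0,0,0,30],[0,0,-0.001,0,0,0,30],[0,0,0,0,0,0,30],[0,0,0,0,0,0,30]]'
python3 -m creep '[[0,0,-0.001,0,0,0,30],[0,0,0,0,0,0,30],[0,0,0,0,0,0,30],[0,0,0,0,0,0,30]]'
```

```text
clock: 27.75
eef_pos: [525.8, 296.9, 17.2]
orientation: [0.999, -0.043, -0.001, 0.0]
wrist_force: [-0.6, 0.3, -0.7]
gripper_width: 0.453
finger_force: 40.4
clock: 28.15
eef_pos: [527.0, 298.3, 18.1]
orientation: [0.999, -0.043, 0.001, -0.0]
wrist_force: [-0.2, -1.0, 0.5]
gripper_width: 0.453
finger_force: 40.4
clock: 28.55
eef_pos: [526.2, 298.0, 16.4]
orientation: [0.999, -0.043, -0.0, 0.0]
wrist_force: [0.7, 0.6, -0.6]
gripper_width: 0.454
finger_force: 40.4
```

```bash
python3 -m creep '[[0,0,-0.001,0,0,0,30],[0,0,-0.001,0,0,0,30],[0,0,0,0,0,0,30],[0,0,0,0,0,0,30]]'
python3 -m creep '[[0,0,-0.001,0,0,0,30],[0,0,0,0,0,0,30],[0,0,0,0,0,0,30]]'
```

```text
clock: 28.95
eef_pos: [526.2, 297.9, 15.1]
orientation: [0.999, -0.043, -0.0, 0.0]
wrist_force: [0.8, 0.4, -0.5]
gripper_width: 0.451
finger_force: 40.4
clock: 29.25
eef_pos: [526.4, 298.0, 14.9]
orientation: [0.999, -0.043, 0.0, -0.0]
wrist_force: [-1.2, -0.6, 3.5]
gripper_width: 0.454
finger_force: 40.7
```

Contact felt (3.5 N). I'll release, rise clear and check.

```bash
python3 -m creep '[[0,0,0,0,0,0,50],[0,0,0,0,0,0,54],[0,0,0,0,0,0,60],[0,0,0,0,0,0,60]]'
python3 -m creep '[[0,0,0.01,0,0,0,60],[0,0,0.03,0,0,0,60],[0,0,0.06,0,0,0,60],[0,0,0.08,0,0,0,60],[0,0,0.08,0,0,0,60]]'
python3 -m creep '[[-0.04,-0.06,0.03,0,0,0,60],[-0.04,-0.06,0,0,0,0,60],[0,0,0,0,0,0,60],[0,0,0,0,0,0,60]]'
python3 - <<'E'
from h import *
s=manip.snapshot("top");P=world(s);save(s["image"][130:300,130:480],"end.png",2.2)
for q in("board","board_burnt","cell_a","cell_puffed","end_cap","solder_reel"):
  for r in manip.trace(q,s)[:3]:
    if r["p"]>.3: print(q,round(r["p"],2),rect(P,r["mask"],9 if q!="cell_puffed" else 4,60))
E
```

```text
clock: 29.65
eef_pos: [526.2, 298.0, 14.5]
orientation: [0.999, -0.043, -0.0, 0.0]
wrist_force: [0.2, -0.1, 0.6]
gripper_width: 0.596
finger_force: 0.0
clock: 30.15
eef_pos: [525.6, 297.7, 172.0]
orientation: [0.999, -0.043, -0.001, 0.0]
wrist_force: [0.2, 0.2, -0.6]
gripper_width: 0.596
finger_force: 0.0
clock: 30.55
eef_pos: [478.2, 225.5, 189.3]
orientation: [0.999, -0.043, 0.001, -0.0]
wrist_force: [-0.2, 0.4, -0.1]
gripper_width: 0.6
finger_force: 0.0
board 0.83 (array([507.9,  96.4]), array([89.8, 42.3]), -5.3, 19.0)
board_burnt 0.74 (array([ 596.3, -215.3]), array([88.9, 42.7]), -0.2, 13.0)
cell_a 0.83 (array([480.2, 197.1]), array([55.6, 42. ]), -0.3, 17.7)
cell_puffed 0.73 (array([ 449.9, -387.2]), array([54.5, 41.6]), 7.1, 14.8)
end_cap 0.93 (array([700. , 131.9]), array([90.4, 40.8]), -82.0, 13.8)
end_cap 0.87 (array([525.9, 295.9]), array([85.9, 41.8]), -5.1, 20.5)
end_cap 0.72 (array([723.1, -11.5]), array([91., 40.]), -18.3, 13.9)
solder_reel 0.88 (array([ 715.6, -129.9]), array([51.7, 50. ]), -44.4, 41.3)
solder_reel 0.6 (array([509.7,  97.1]), array([164. , 102.6]), -5.0, 21.0)
```

View pics/end.png

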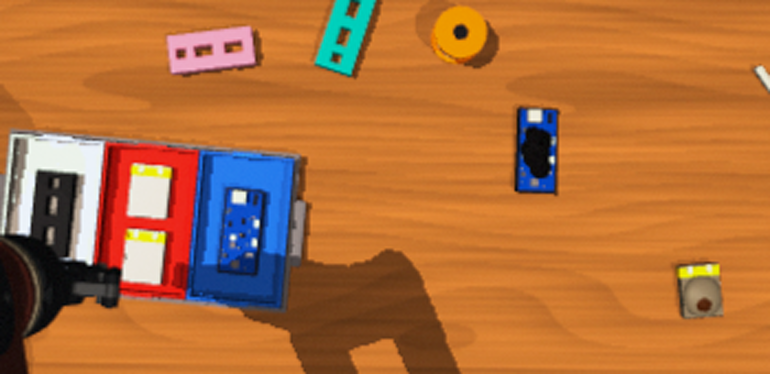

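The cap at (55,210), the cells at (150,190) and (144,255), and the board at (242,230) are all flat in their trays. The burnt board, puffed cell and reel have not moved.

```bash
python3 -c "from rig import manip; print(manip.finish_job())"
```

```text
the job is handed in; nothing more can be done
None
```

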